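# Turn the sauce carousel until the red pot faces front

### The job

Turn the round sauce carousel by pushing on its rim or rim pins with your fingers until the pot with the red lid stands at the front, in line with the blue pointer on the carousel's base, then take your hand away and leave it standing still. Do not touch or lift any of the sauce pots, keep them all seated in their wells, and leave the shaker, bowl and spatula where they are.

Things in the scene. Friction and masses are not known exactly. Their poses are not given: they have to be found in the camera images.
- base: Fixed black round foot of the carousel, 210 mm across; origin at the centre of its underside on the counter, on the carousel's vertical turning axis. A flat blue pointer (10 mm high, 57 mm wide at most, 155 to 209 mm from the axis, just outside the plate) lies on the counter along the base's own -x axis, narrow end towards the plate: this is the FRONT, roughly towards the robot (within 0.5 rad).
- carousel (a joint): Turning angle of the carousel plate, rad, 0 at the start, growing counter-clockwise seen from above; turns freely either way (at least a full turn). It has slight bearing friction (about 1 to 1.5 N pushed at the pins) and stops within a degree or so of being let go after a slow push. The plate is a bare aluminium disc 290 mm across, 12 mm thick, its top 44 mm above the counter. Six black upright pins stand near its rim and four raised wells (15 mm high) hold the pots.
- pin0 (a point): Top centre of rim pin 0: a black upright pin 14 mm thick, 55 mm tall above the plate (top 99 mm above the counter), 132 mm from the turning axis; turns with the plate. The six pins are 60 degrees apart, numbered counter-clockwise, with 118 mm clear between neighbours.
- pin1 (a point): Top centre of rim pin 1: a black upright pin 14 mm thick, 55 mm tall above the plate (top 99 mm above the counter), 132 mm from the turning axis; turns with the plate. The six pins are 60 degrees apart, numbered counter-clockwise, with 118 mm clear between neighbours.
- pin2 (a point): Top centre of rim pin 2: a black upright pin 14 mm thick, 55 mm tall above the plate (top 99 mm above the counter), 132 mm from the turning axis; turns with the plate. The six pins are 60 degrees apart, numbered counter-clockwise, with 118 mm clear between neighbours.
- pin3 (a point): Top centre of rim pin 3: a black upright pin 14 mm thick, 55 mm tall above the plate (top 99 mm above the counter), 132 mm from the turning axis; turns with the plate. The six pins are 60 degrees apart, numbered counter-clockwise, with 118 mm clear between neighbours.
- pin4 (a point): Top centre of rim pin 4: a black upright pin 14 mm thick, 55 mm tall above the plate (top 99 mm above the counter), 132 mm from the turning axis; turns with the plate. The six pins are 60 degrees apart, numbered counter-clockwise, with 118 mm clear between neighbours.
- pin5 (a point): Top centre of rim pin 5: a black upright pin 14 mm thick, 55 mm tall above the plate (top 99 mm above the counter), 132 mm from the turning axis; turns with the plate. The six pins are 60 degrees apart, numbered counter-clockwise, with 118 mm clear between neighbours.
- pot_red: Steel sauce pot with red lid (the one to bring to the front), 51 mm across, 64 mm tall with its lid knob, standing loose in a 53 mm wide well of the plate; origin at the centre of its underside, 47 mm above the counter and 68 mm from the turning axis, so its top is 111 mm above the counter. The four pots are 90 degrees apart, in any order.
- pot_white: Steel sauce pot with white lid (another sauce, only rides along), 51 mm across, 64 mm tall with its lid knob, standing loose in a 53 mm wide well of the plate; origin at the centre of its underside, 47 mm above the counter and 68 mm from the turning axis, so its top is 111 mm above the counter. The four pots are 90 degrees apart, in any order.
- pot_green: Steel sauce pot with green lid (another sauce, only rides along), 51 mm across, 64 mm tall with its lid knob, standing loose in a 53 mm wide well of the plate; origin at the centre of its underside, 47 mm above the counter and 68 mm from the turning axis, so its top is 111 mm above the counter. The four pots are 90 degrees apart, in any order.
- pot_yellow: Steel sauce pot with yellow lid (another sauce, only rides along), 51 mm across, 64 mm tall with its lid knob, standing loose in a 53 mm wide well of the plate; origin at the centre of its underside, 47 mm above the counter and 68 mm from the turning axis, so its top is 111 mm above the counter. The four pots are 90 degrees apart, in any order.
- shaker: Bystander: glass shaker with dark steel cap, 56 mm across, 89 mm tall, standing on the counter right of the carousel; origin at the centre of its underside.
- bowl: Bystander: small steel bowl, 120 mm across, 55 mm high, standing on the counter left of the carousel; origin at the centre of its underside.
- spatula: Bystander: spatula, 260 mm long, lying flat on the counter to the right and beyond the shaker; origin near the middle of its length on its underside, handle to its own -x.
There are look-alikes about, which are no part of the job. Leave any purple look-alike of the pot_green alone.

How it is judged:
On the way:
1. the fingers push the carousel (contact force between the fingers and carousel above 0.3 N and (value of joint carousel above 0.1 rad or value of joint carousel below -0.1 rad)).
At the end, for the whole second after the job is handed in: The red-lidded pot is at the front within 12 mm sideways (about 10 degrees) of the pointer line, the carousel still (under 0.03 rad/s), all pots upright (within 0.2 rad) and seated in their wells, and the shaker, bowl and spatula within 30 mm of where they were (y of pot_red in the frame of base between -0.012 and 0.012 m and x of pot_red in the frame of base below -0.055 m and velocity of joint carousel between -0.03 and 0.03 rad/s and height (world z) of pot_red between 0.04 and 0.056 m and angle between each of pot_red, pot_white, pot_green, pot_yellow's own z axis and vertical below 0.2 rad and height (world z) of pot_white between 0.04 and 0.056 m and height (world z) of pot_green between 0.04 and 0.056 m and height (world z) of pot_yellow between 0.04 and 0.056 m and distance of each of shaker, bowl, spatula from where it was at the start of the episode below 0.03 m); the robot touches nothing.
It fails at once if the robot touches a sauce pot (contact force between any of the fingers, the arm and pot_red above 1.5 N or contact force between any of the fingers, the arm and pot_white above 1.5 N or contact force between any of the fingers, the arm and pot_green above 1.5 N or contact force between any of the fingers, the arm and pot_yellow above 1.5 N).
It fails at once if a pot is lifted out of its well (height (world z) of any of pot_red, pot_white, pot_green, pot_yellow above 0.062 m).
It fails at once if a pot is tipped (angle between any of pot_red, pot_white, pot_green, pot_yellow's own z axis and vertical above 0.35 rad).
It fails at once if a bystander is moved or lifted (distance of any of shaker, bowl, spatula from where it was at the start of the episode above 0.03 m).
It also fails if it takes over 64 s, if anything falls off the work surface, if the arm or the gripper's body presses on something with over 40 N, if the wrist force passes 120 N, or if a joint passes its speed limit or range.

### The arm

A 6-joint arm with a two-finger parallel gripper is mounted at the origin on the work surface. World frame = base frame: x ahead of the robot, y to its left, z up, the work surface at z = 0. Lengths are in m, angles in rad, forces in N, time in s.
With the tool pointing down it reaches from about 0.25 to 0.725 m from the base axis. Payload 4 kg.
Tool frame: the origin (TCP) lies midway between the tips of the shut fingers; the grasp point (between the pads) lies 19 mm behind it (bot.grasp_offset is the distance from the TCP to the grasp point, in m); z points along the fingers, y is the direction in which the jaws open and shut (so a half turn about z gives the same grasp; the last joint's range is limited). The gripper opens to 85 mm and grips with 20 to 120 N. Pads are 22 mm wide; open, the fingers measure 114 mm over their backs; the gripper's body (76 mm by 85 mm) begins 54 mm behind the grasp point. The pads swing forward as they close: fully open they stand 13 mm farther back than shut.
Start: joints at [1.24, 0.241, 0.005, 1.335, 0, 1.571], TCP at [0.162, 0.473, 0.231] pointing down, gripper open.
Joint ranges: [-2.72, 2.72], [-1.05, 1.87], [-1.09, 1.28], [-1.99, 2.15], [-1.42, 1.44], [-3.14, 3.14]. Speed limits (rad/s): [2.79, 2.79, 3.14, 3.14, 3.14, 3.14].

### API

Orientations are given as a unit quaternion [x, y, z, w].
In Python, from workcell import sensors, optics, bot gives the robot as it stands.
- The arm moves only by the tool apply_moves, never from a script. Its argument "plan" is one flat list of numbers, 6 for each row, row after row: the shift along the tool's x, y, z in m, then the turn, a rotation vector about the tool's x, y, z in rad. In form: [tx, ty, tz, ax, ay, az, tx, ty, tz, ax, ay, az, ...]. A call has 1 to 12 rows; each row is the pose to reach, as a shift and turn from the pose commanded when the call began, along the tool's axes at that moment; what a row does not reach only later rows make up. A row lasts 1/12 s, in which the tool goes at most 41.7 mm and 7.16 degrees, less where a joint would pass 70% of its speed; a pose out of reach is approached as far as the arm can. A call with a gripper value outside its range is refused whole. "grip" is the finger opening in m, from 0 to 0.0854, set as the call begins (left out, the last holds). The fingers move at their own pace and stop on an object; the grip force is fixed at half the most. Time passes only in rows, so rows that repeat a pose let the fingers close. It gives the time, the measured TCP pose, the force and the opening at its end, in the units of the state.
- sensors.get_obs(): the state, without advancing time (a new reading comes with each control period).
- optics.camera(name): name is "scene" or "top" or "wrist"; returns a dict with "pixels" (384x512x3 uint8, red, green, blue), "fx", "fy", "cx", "cy" (pixels), "pose" (4x4, takes a point from camera to world coordinates); the wrist camera has in their place "tool_from_camera" (4x4, takes a point from camera to tool coordinates, whose origin is the TCP and whose axes are the flange's). Camera axes: x right, y up, looking along -z (the intrinsics and any distortion apply to the point x, -y, -z); pixel columns grow to the right and rows downward; lengths in m; the calibration is good to about 2 mm. A picture is of the moment at which its call begins: read the wrist's pose just before it. There is no depth.
- bot.job_done(): hands the job in, once; it reports no verdict.
The state is a dict: "clock": time; "joint_pos": joint angles; "joint_vel": joint speeds; "tau": joint torques, N m; "eef_pos": TCP position; "tool_rot": TCP orientation; "ft_force": force on the tool from outside, world axes, zero at the start; "ft_torque": the same for the moment, N m; "grip_width": finger opening in m.
Only numpy, scipy, OpenCV 4.12 (cv2) and the standard library are available. Lean on these libraries where they do the work, as an engineer would, in place of code of your own. Each camera call takes 0.05 s, during which the arm holds its last target.

## Working session

There is one attempt and no reset: what is moved stays moved. The work goes in short steps, Python scripts to look and compute and a tool call to move; the robot and the scene stay as the last step left them, time stands still between calls to the robot, and variables do not carry over. Pictures are saved under pics/ and viewed, and the job is handed in when it is done.

Besides the shell and the picture viewer there is one more tool, called after "Request:" as name(argument=value, ...), one argument or row to a line, values as JSON. apply_moves: Moves the arm, as the interface text tells. Its arguments: {"type":"object","properties":{"plan":{"type":"array","items":{"type":"number"}},"grip":{"type":"number"}},"required":["plan"]}

```bash
mkdir -p pics; cat > h.py <<'E'
import numpy as np,cv2
from workcell import sensors,optics,bot
def snap(n,f):
    c=optics.camera(n); cv2.imwrite('pics/'+f,cv2.cvtColor(c['pixels'],cv2.COLOR_RGB2BGR)); return c
def ray(c,u,v,z):
    P=np.array(c['pose']);d=P[:3,:3]@np.array([(u-c['cx'])/c['fx'],-(v-c['cy'])/c['fy'],-1.])
    o=P[:3,3]; return o+d*(z-o[2])/d[2]
E
python3 - <<'E'
from h import *
o=sensors.get_obs();print(o)
for n in('scene','top'):
    c=snap(n,n+'0.png');print(n,{k:v for k,v in c.items() if k!='pixels'})
E
```

```text
{'clock': 0.0, 'joint_pos': array([1.24003414e+00, 2.41403814e-01, 3.70654786e-03, 1.33523494e+00,
       3.61576064e-05, 1.57079427e+00]), 'joint_vel': array([ 4.68711000e-04, -3.81313083e-04, -7.22604826e-05,  3.94678644e-04,
        1.27985954e-03, -1.35608685e-04]), 'tau': array([ 1.03460548e-03, -3.72322154e+01,  2.52406347e+01,  1.67901098e-02,
        7.05253797e-05,  2.43015421e-06]), 'eef_pos': array([0.16215885, 0.47228147, 0.23041082]), 'tool_rot': array([ 1.64627147e-01,  9.86355292e-01, -1.05039014e-03, -1.93645938e-04]), 'ft_force': array([-0.58526552,  0.82989277, -0.79627643]), 'ft_torque': array([-0.0347277 , -0.03201647, -0.00415787]), 'grip_width': 0.08521222801750458}
scene {'fx': 362.2463085628637, 'fy': 362.2463085628637, 'cx': 255.67538197236027, 'cy': 190.11450735413075, 'pose': array([[-0.65499663, -0.47054992,  0.59123785,  1.15671223],
       [ 0.755626  , -0.41094418,  0.51005317,  0.52613675],
       [ 0.00296028,  0.78083779,  0.6247268 ,  0.74627687],
       [ 0.        ,  0.        ,  0.        ,  1.        ]])}
top {'fx': 416.1836249434509, 'fy': 416.1836249434509, 'cx': 252.14220161723892, 'cy': 190.83636308367068, 'pose': array([[-0.10514807,  0.96629715, -0.23497597,  0.32940736],
       [-0.99444662, -0.10111199,  0.02919409,  0.01509942],
       [ 0.00445128,  0.23674076,  0.97156266,  1.03371473],
       [ 0.        ,  0.        ,  0.        ,  1.        ]])}
```

View pics/scene0.png

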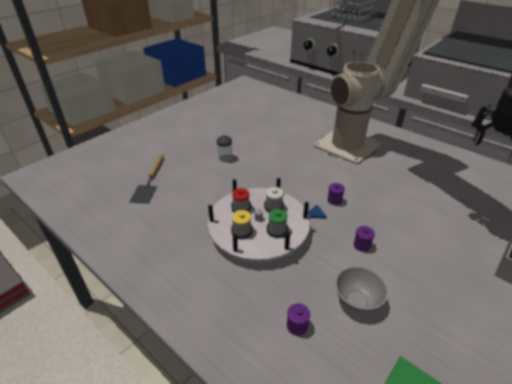

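View pics/top0.png

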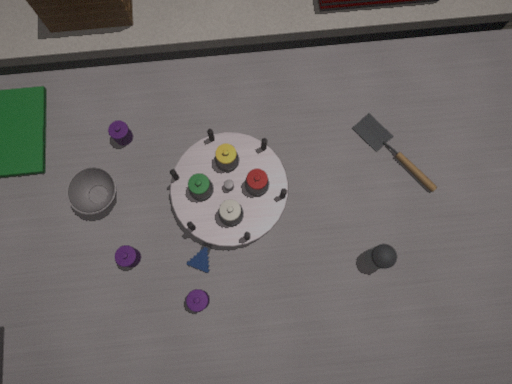

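```bash
python3 - <<'E'
from h import *
c=optics.camera('top');im=c['pixels'];hsv=cv2.cvtColor(im,cv2.COLOR_RGB2HSV)
def comps(m,mn=15):
    n,l,s,ce=cv2.connectedComponentsWithStats(m.astype(np.uint8)*255)
    return [(s[i,4],ce[i],s[i,:4]) for i in range(1,n) if s[i,4]>=mn]
H,S,V=[hsv[...,i].astype(int) for i in range(3)]
roi=np.zeros(H.shape,bool);roi[115:330,90:300]=1
for n,m in dict(red=((H<8)|(H>172))&(S>150)&(V>60),yel=(H>20)&(H<35)&(S>150),green=(H>55)&(H<80)&(S>120),blue=(H>100)&(H<120)&(S>120),purple=(H>125)&(H<160)&(S>120)).items():
    for a,ce,b in comps(m&roi): print(n,a,ce.round(1),b, ray(c,*ce,0.1 if n!='blue' else .01).round(4))
for a,ce,b in comps((V<45)&roi,8): print('dark',a,ce.round(1),b,ray(c,b[0]+b[2]/2,b[1]+2,.099).round(4))
# plate
m=((V>150)&(S<40)&roi).astype(np.uint8)
m=cv2.morphologyEx(m,cv2.MORPH_OPEN,np.ones((3,3)))
ct=max(cv2.findContours(m,cv2.RETR_EXTERNAL,cv2.CHAIN_APPROX_NONE)[0],key=cv2.contourArea)
print(cv2.fitEllipse(cv2.convexHull(ct)),cv2.boundingRect(ct))
h=np.array([ray(c,*p[0],.044)[:2] for p in cv2.convexHull(ct)],np.float32);print(cv2.minEnclosingCircle(h))
cv2.imwrite('pics/zoom.png',cv2.cvtColor(cv2.resize(im[120:320,120:300],None,fx=3,fy=3,interpolation=2),cv2.COLOR_RGB2BGR))
print(ray(c,383,256,.08),ray(c,93,190,.05),ray(c,126,256,.06),ray(c,197,300,.06))
E
```

```text
red 182 [256.  177.9] [247 170  20  18] [ 0.5852 -0.025   0.1   ]
blue 169 [199.7 261.2] [188 249  20  23] [0.4152 0.1296 0.01  ]
purple 198 [117.1 129.4] [109 122  19  17] [0.7392 0.2923 0.1   ]
purple 238 [124.  255.8] [115 246  20  20] [0.4372 0.2857 0.1   ]
purple 140 [193.  301.1] [187 290  13  21] [0.3238 0.1405 0.1   ]
dark 20 [210.8 136.4] [209 134   5   7] [0.6996 0.0693 0.099 ]
dark 22 [174.7 176.1] [172 173   6   7] [0.612  0.1619 0.099 ]
dark 9 [192.8 227.8] [191 226   4   4] [0.4834 0.1291 0.099 ]
((228.9267578125, 188.56631469726562), (112.42613983154297, 116.4151611328125), 77.75382995605469) (171, 133, 117, 112)
((0.5847302079200745, 0.040711041539907455), 0.14313679933547974)
[ 0.37733568 -0.29361722  0.08      ] [0.60964468 0.36990386 0.05      ] [0.44080678 0.29280364 0.06      ] [0.32512451 0.13663042 0.06      ]
```

View pics/zoom.png

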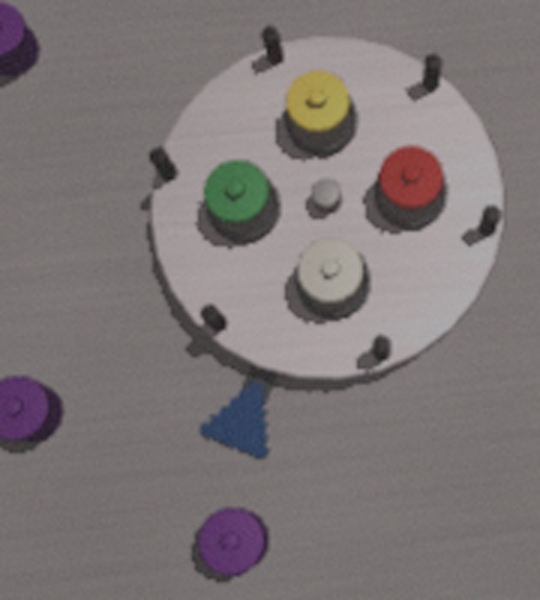

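```bash
python3 - <<'E'
from h import *
from scipy.optimize import least_squares
c=optics.camera('top')
P=lambda u,v,z: ray(c,120+u/3-.33,120+v/3-.33,z)[:2]
pins=np.array([P(*p,.099) for p in [(269,34),(432,62),(490,214),(382,344),(210,314),(160,155)]])
pots=np.array([P(*p,.111) for p in [(412,172),(318,97),(236,187),(331,267)]])
def f(x): return np.hypot(*(pins-x).T)-.132
r=least_squares(f,pins.mean(0));C=r.x;print('C',C,r.fun,pots.mean(0),pins.mean(0))
print('hub',P(326,190,.06))
for p in pins: d=p-C;print('pin',p,np.hypot(*d),np.degrees(np.arctan2(d[1],d[0])))
for p in pots: d=p-C;print('pot',p,np.hypot(*d),np.degrees(np.arctan2(d[1],d[0])))
for q in [(258,383),(205,430),(265,456)]:
    p=P(*q,.01);d=p-C;print('ptr',p,np.hypot(*d),np.degrees(np.arctan2(d[1],d[0])))
p=ray(c,199.7,261.2,.01)[:2];d=p-C;print('cen',p,np.hypot(*d),np.degrees(np.arctan2(d[1],d[0])))
E
```

```text
C [0.58434659 0.04127527] [ 3.98675433e-04 -4.52268231e-04 -1.54073545e-03  3.86646425e-06
 -6.76946567e-05 -1.93084356e-03] [0.58461439 0.04028402] [0.58439248 0.0412207 ]
hub [0.59028667 0.04105358]
pin [0.7127773  0.07344606] 0.13239867543315456 14.062741300153542
pin [ 0.67575751 -0.05332309] 0.13154773176943882 -45.98172002000049
pin [ 0.54765006 -0.08391653] 0.1304592645512105 -106.33704511569016
pin [0.45631262 0.00914546] 0.13200386646425247 -165.91267194044775
pin [0.49251386 0.13600057] 0.13193230534333591 134.11170331015225
pin [0.62134354 0.16597174] 0.13006915643527253 73.47458472600098
pot [ 0.5839811  -0.02719483] 0.0684710736640839 -90.30583924134528
pot [0.65178645 0.03902349] 0.06747744345394904 -1.9123594613651373
pot [0.58613275 0.10786107] 0.06660976040102386 88.46340697048369
pot [0.51655728 0.04144635] 0.06778952638070708 179.85540034298288
ptr [0.44718706 0.11253214] 0.1545648013971747 152.54730211048945
ptr [0.41388977 0.15814976] 0.20667649877013722 145.56333902252132
ptr [0.38818219 0.11154807] 0.2083716304509035 160.29073681682178
cen [0.41523175 0.12960142] 0.19079134553154423 152.42260582432291
```

Request:
apply_moves(
  plan=[-0.025, -0.016, 0, 0, 0, 0.103, -0.051, -0.032, 0, 0, 0, 0.207, -0.076, -0.048, 0, 0, 0, 0.31, -0.102, -0.064, 0, 0, 0, 0.413, -0.127, -0.08, 0, 0, 0, 0.517, -0.153, -0.096, 0, 0, 0, 0.62, -0.178, -0.112, 0, 0, 0, 0.723, -0.203, -0.128, 0, 0, 0, 0.827, -0.229, -0.144, 0, 0, 0, 0.93, -0.254, -0.16, 0, 0, 0, 1.033, -0.28, -0.176, 0, 0, 0, 1.137, -0.305, -0.192, 0, 0, 0, 1.24],
  grip=0,
)

```text
clock: 1.2
eef_pos: [0.3892, 0.1909, 0.2313]
tool_rot: [0.709, 0.705, 0.0, -0.0]
ft_force: [0.7, 0.1, 0.4]
grip_width: 0.0001
```

Request:
apply_moves(
  plan=[-0.028, 0.023, 0, 0, 0, 0, -0.056, 0.045, 0, 0, 0, 0, -0.084, 0.068, 0, 0, 0, 0, -0.112, 0.09, 0, 0, 0, 0, -0.14, 0.113, 0, 0, 0, 0, -0.169, 0.135, 0, 0, 0, 0, -0.197, 0.158, 0, 0, 0, 0, -0.225, 0.18, 0, 0, 0, 0, -0.253, 0.203, 0, 0, 0, 0, -0.281, 0.225, 0, 0, 0, 0, -0.281, 0.225, 0, 0, 0, 0, -0.281, 0.225, 0, 0, 0, 0],
)

```text
clock: 2.2
eef_pos: [0.6138, -0.0904, 0.2295]
tool_rot: [0.708, 0.706, -0.001, -0.001]
ft_force: [-0.3, -0.0, -0.4]
grip_width: -0.0001
```

```bash
python3 - <<'E'
from h import *
o=sensors.get_obs();print(o['eef_pos'],o['tool_rot'],o['joint_pos'])
c=snap('top','top1.png');c=snap('scene','scene1.png')
E
```

```text
[ 0.61377537 -0.09043176  0.22950942] [ 7.08156609e-01  7.06054337e-01 -6.51068763e-04 -1.03325126e-03] [-1.46377823e-01  4.89906761e-01  3.63087826e-01  1.44641246e+00
  1.90901050e-04  1.42739134e+00]
```

View pics/scene1.png

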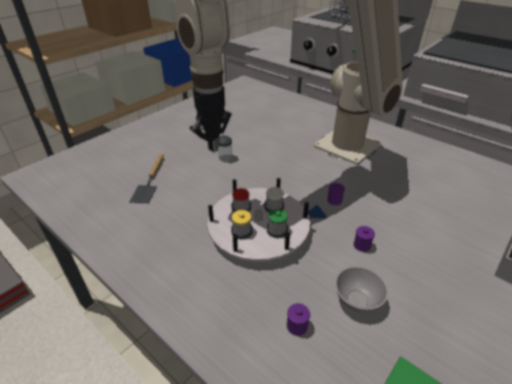

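```bash
python3 - <<'E'
from h import *
c=optics.camera('scene')
for p in [(0.6138,-.0904,.2295),(0.6138,-.0904,.065),(.585,-.027,.111),(.5477,-.0839,.099)]:
    P=np.array(c['pose']);q=P[:3,:3].T@(np.array(p)-P[:3,3]);print(c['cx']+c['fx']*q[0]/-q[2],c['cy']-c['fy']*q[1]/-q[2])
E
```

```text
213.4157613965947 150.3061770312324
217.34247843589162 198.01350504037248
239.51336863823306 190.0150336032222
234.12947930681702 179.39003217073554
```

View pics/top1.png

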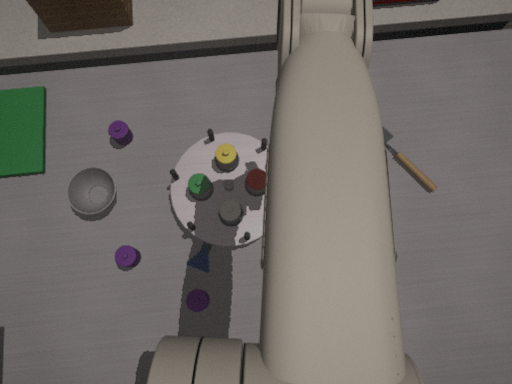

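Request:
apply_moves(
  plan=[0, 0, 0.027, 0, 0, 0, 0, 0, 0.054, 0, 0, 0, 0, 0, 0.081, 0, 0, 0, 0, 0, 0.108, 0, 0, 0, 0, 0, 0.128, 0, 0, 0, 0, 0, 0.145, 0, 0, 0, 0, 0, 0.157, 0, 0, 0, 0, 0, 0.162, 0, 0, 0, 0, 0, 0.162, 0, 0, 0],
)

```text
clock: 3.1
eef_pos: [0.6121, -0.0874, 0.0685]
tool_rot: [0.706, 0.708, -0.001, -0.001]
ft_force: [0.1, -0.2, -0.4]
grip_width: 0.0
```

```bash
python3 - <<'E'
from h import *
o=sensors.get_obs();print(o['eef_pos'],o['ft_force'])
c=snap('scene','scene2.png');cv2.imwrite('pics/s2z.png',cv2.cvtColor(cv2.resize(c['pixels'][80:280,150:350],None,fx=3,fy=3),cv2.COLOR_RGB2BGR))
# arc waypoints, tool deltas
C=np.array([.5843,.0412]);r=.135;p0=np.array([.6147,-.0903])
for a in range(-77,-216,-5):
    p=C+r*np.array([np.cos(np.radians(a)),np.sin(np.radians(a))]);d=p-p0;print(a,'tx %.3f ty %.3f'%(d[1],d[0]))
E
```

```text
[ 0.61210005 -0.08737715  0.06853526] [ 0.0789227  -0.17470295 -0.42441001]
-77 tx -0.000 ty -0.000
-82 tx -0.002 ty -0.012
-87 tx -0.003 ty -0.023
-92 tx -0.003 ty -0.035
-97 tx -0.002 ty -0.047
-102 tx -0.001 ty -0.058
-107 tx 0.002 ty -0.070
-112 tx 0.006 ty -0.081
-117 tx 0.011 ty -0.092
-122 tx 0.017 ty -0.102
-127 tx 0.024 ty -0.112
-132 tx 0.031 ty -0.121
-137 tx 0.039 ty -0.129
-142 tx 0.048 ty -0.137
-147 tx 0.058 ty -0.144
-152 tx 0.068 ty -0.150
-157 tx 0.079 ty -0.155
-162 tx 0.090 ty -0.159
-167 tx 0.101 ty -0.162
-172 tx 0.113 ty -0.164
-177 tx 0.124 ty -0.165
-182 tx 0.136 ty -0.165
-187 tx 0.148 ty -0.164
-192 tx 0.160 ty -0.162
-197 tx 0.171 ty -0.160
-202 tx 0.182 ty -0.156
-207 tx 0.193 ty -0.151
-212 tx 0.203 ty -0.145
```

View pics/s2z.png

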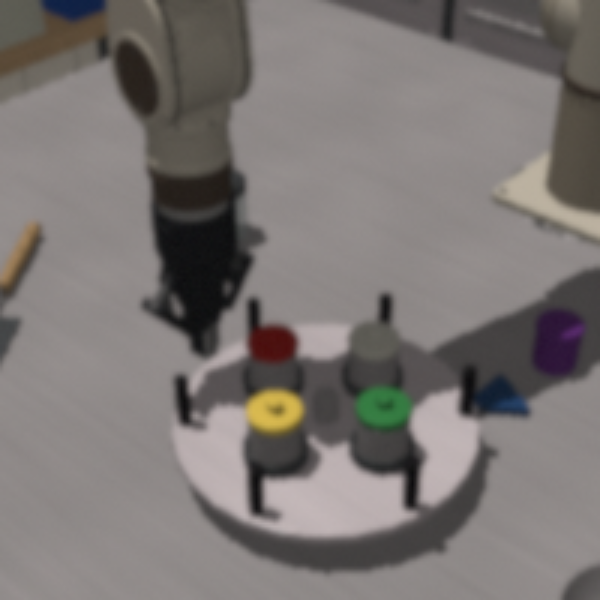

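Request:
apply_moves(
  plan=[0, 0, -0.03, 0, 0, 0, 0, 0, -0.06, 0, 0, 0, 0, 0, -0.06, 0, 0, -0.12, 0, 0, -0.06, 0, 0, -0.24, 0, 0, -0.06, 0, 0, -0.36, 0, 0, -0.06, 0, 0, -0.48, 0, 0, -0.06, 0, 0, -0.6, 0, 0, -0.06, 0, 0, -0.72, 0, 0, -0.06, 0, 0, -0.84, 0, 0, -0.06, 0, 0, -0.96, 0, 0, -0.06, 0, 0, -1.08, 0, 0, -0.06, 0, 0, -1.2],
)

```text
clock: 4.15
eef_pos: [0.6143, -0.0885, 0.1315]
tool_rot: [0.181, 0.983, 0.0, 0.002]
ft_force: [-0.0, 0.7, 0.6]
grip_width: -0.0
```

Request:
apply_moves(
  plan=[0, 0, 0, 0, 0, -0.12, 0, 0, 0, 0, 0, -0.24, 0, 0, 0, 0, 0, -0.36, 0, 0, 0, 0, 0, -0.48, 0, 0, 0, 0, 0, -0.6, 0, 0, 0, 0, 0, -0.72, 0, 0, 0, 0, 0, -0.84, 0, 0, 0, 0, 0, -0.96, 0, 0, 0, 0, 0, -1.08, 0, 0, 0, 0, 0, -1.2],
)

```text
clock: 4.98
eef_pos: [0.6143, -0.0884, 0.1315]
tool_rot: [-0.406, 0.914, -0.001, 0.001]
ft_force: [-0.8, 0.1, -1.0]
grip_width: 0.0001
```

Request:
apply_moves(
  plan=[0, 0, 0, 0, 0, -0.12, 0, 0, 0, 0, 0, -0.24, 0, 0, 0, 0, 0, -0.36, 0, 0, 0, 0, 0, -0.48, 0, 0, 0, 0, 0, -0.6, 0, 0, 0, 0, 0, -0.72, 0, 0, 0, 0, 0, -0.742, 0, 0, 0.015, 0, 0, -0.742, 0, 0, 0.035, 0, 0, -0.742, 0, 0, 0.049, 0, 0, -0.742, 0, 0, 0.049, 0, 0, -0.742],
)

```text
clock: 5.9
eef_pos: [0.6116, -0.0882, 0.0782]
tool_rot: [-0.707, 0.708, 0.002, -0.001]
ft_force: [0.1, -0.4, -0.3]
grip_width: 0.0001
```

```bash
python3 - <<'E'
from h import *
o=sensors.get_obs();print(o['clock'],o['eef_pos'],o['tool_rot'],o['ft_force'],o['joint_pos'])
c=snap('scene','scene3.png');cv2.imwrite('pics/s3z.png',cv2.cvtColor(cv2.resize(c['pixels'][80:280,150:350],None,fx=3,fy=3),cv2.COLOR_RGB2BGR))
E
```

```text
5.9 [ 0.61160257 -0.08819983  0.07817086] [-0.70666487  0.70754505  0.00177003 -0.0012763 ] [ 0.07825732 -0.37504802 -0.30485625] [-1.43262263e-01  5.74188684e-01  9.93701916e-02  1.10034152e+00
  7.87130968e-05 -1.71281400e+00]
```

View pics/s3z.png

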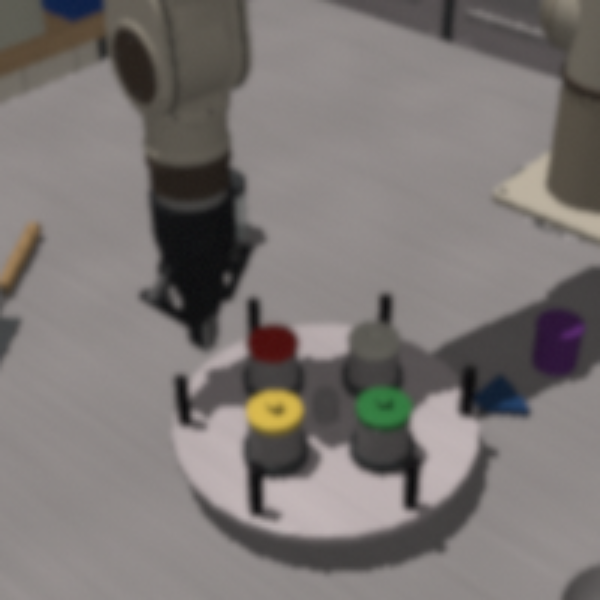

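Request:
apply_moves(
  plan=[0.002, 0.01, 0, 0, 0, 0, 0.003, 0.02, 0, 0, 0, 0, 0.0045, 0.0304, 0, 0, 0, 0, 0.0043, 0.0375, 0, 0, 0, 0.052, 0.0038, 0.0446, 0, 0, 0, 0.105, 0.0028, 0.0517, 0, 0, 0, 0.157, 0.0015, 0.0587, 0, 0, 0, 0.209, -0.0001, 0.0656, 0, 0, 0, 0.262, -0.0022, 0.0724, 0, 0, 0, 0.314, -0.0045, 0.0791, 0, 0, 0, 0.367, -0.0073, 0.0857, 0, 0, 0, 0.419, -0.0073, 0.0857, 0, 0, 0, 0.419],
)

```text
clock: 6.95
eef_pos: [0.5281, -0.0813, 0.0824]
tool_rot: [-0.544, 0.839, -0.001, 0.001]
ft_force: [0.4, 0.4, 0.0]
grip_width: 0.0002
```

```bash
python3 - <<'E'
from h import *
o=sensors.get_obs();print(o['clock'],o['eef_pos'],o['tool_rot'],o['ft_force'],o['joint_pos'])
c=snap('scene','scene4.png');cv2.imwrite('pics/s4z.png',cv2.cvtColor(cv2.resize(c['pixels'][80:280,150:350],None,fx=3,fy=3),cv2.COLOR_RGB2BGR))
E
```

```text
6.95 [ 0.52811158 -0.08133854  0.08244792] [-0.54407668  0.83903444 -0.00086986  0.00101235] [0.36550157 0.39274477 0.03319948] [-1.52844657e-01  4.16243669e-01 -1.53923848e-01  9.97959791e-01
  4.88326838e-05 -1.30342228e+00]
```

View pics/s4z.png

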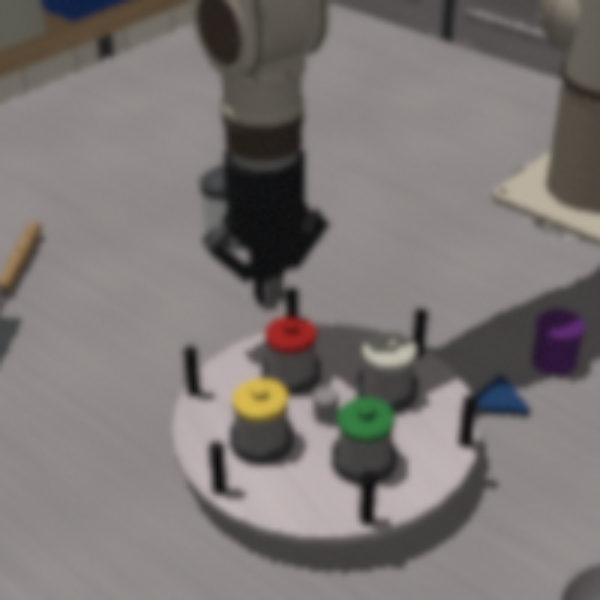

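Request:
apply_moves(
  plan=[-0.0002, 0.0071, 0, 0, 0, 0.052, -0.0007, 0.0142, 0, 0, 0, 0.105, -0.0017, 0.0213, 0, 0, 0, 0.157, -0.003, 0.0283, 0, 0, 0, 0.209, -0.0046, 0.0352, 0, 0, 0, 0.262, -0.0067, 0.042, 0, 0, 0, 0.314, -0.009, 0.0487, 0, 0, 0, 0.367, -0.0118, 0.0553, 0, 0, 0, 0.419, -0.0148, 0.0617, 0, 0, 0, 0.471, -0.0182, 0.068, 0, 0, 0, 0.524, -0.0219, 0.0741, 0, 0, 0, 0.576],
)

```text
clock: 7.92
eef_pos: [0.4705, -0.0316, 0.0817]
tool_rot: [-0.283, 0.959, -0.001, 0.001]
ft_force: [0.1, -0.7, 1.4]
grip_width: -0.0001
```

Request:
apply_moves(
  plan=[-0.0002, 0.0071, 0, 0, 0, 0.052, -0.0007, 0.0142, 0, 0, 0, 0.105, -0.0017, 0.0213, 0, 0, 0, 0.157, -0.003, 0.0283, 0, 0, 0, 0.209, -0.0046, 0.0352, 0, 0, 0, 0.262, -0.0067, 0.042, 0, 0, 0, 0.314, -0.009, 0.0487, 0, 0, 0, 0.367, -0.0118, 0.0553, 0, 0, 0, 0.419, -0.0148, 0.0617, 0, 0, 0, 0.471, -0.0182, 0.068, 0, 0, 0, 0.524, -0.0219, 0.0741, 0, 0, 0, 0.576],
)

```text
clock: 8.83
eef_pos: [0.4484, 0.0428, 0.0816]
tool_rot: [0.001, 1.0, -0.0, 0.001]
ft_force: [-0.0, -1.4, 1.3]
grip_width: -0.0
```

```bash
python3 - <<'E'
from h import *
o=sensors.get_obs();e=o['eef_pos'];print(o['clock'],e,o['tool_rot'],o['ft_force'],o['joint_pos'])
print(np.degrees(np.arctan2(e[1]-.0412,e[0]-.5843)),np.hypot(e[1]-.0412,e[0]-.5843))
c=snap('scene','scene5.png');cv2.imwrite('pics/s5z.png',cv2.cvtColor(cv2.resize(c['pixels'][80:280,150:350],None,fx=3,fy=3),cv2.COLOR_RGB2BGR))
E
```

```text
8.8333 [0.44840215 0.04281113 0.08159906] [ 9.45529847e-04  9.99998587e-01 -2.69605189e-04  1.36348169e-03] [-0.00463751 -1.39108328  1.2638577 ] [ 9.57253025e-02  2.71267103e-01 -3.75457265e-01  9.21409770e-01
 -7.99899542e-04  9.76152995e-02]
179.32076257534845 0.13590740080638206
```

View pics/s5z.png

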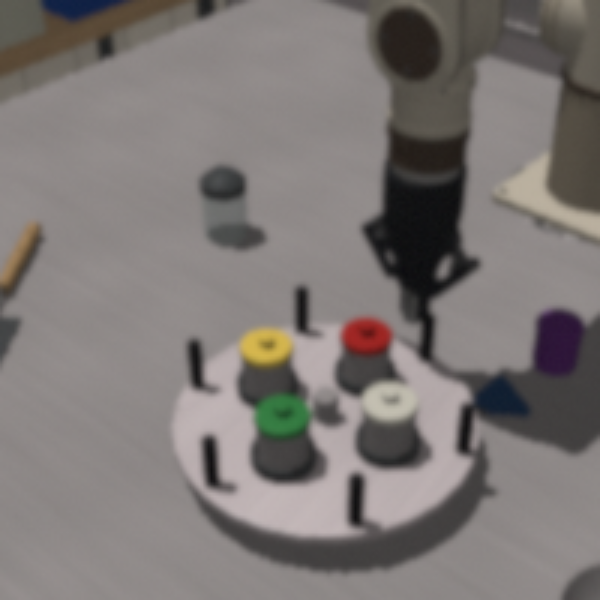

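```bash
cat > m.py <<'E'
from h import *
def ang(pts,C=np.array([.5843,.0412])):
    c=optics.camera('scene')
    L=[ray(c,150+(u+.5)/3-.5,80+(v+.5)/3-.5,.111)[:2] for u,v in pts]
    m=np.mean(L,0);print('mean',m)
    for p in L:
        print(p,[np.degrees(np.arctan2(*(p-q)[::-1])).round(1) for q in (C,m)])
E
python3 -c "
from m import *
ang([(366,331),(267,343),(284,411),(391,398)])
print(sensors.get_obs()['clock'])"
```

```text
mean [0.59153583 0.04933272]
[0.52555423 0.04096506] [np.float64(-179.8), np.float64(-172.8)]
[ 0.5994903  -0.01672743] [np.float64(-75.3), np.float64(-83.1)]
[0.65724982 0.05708383] [np.float64(12.3), np.float64(6.7)]
[0.58384898 0.11600943] [np.float64(90.3), np.float64(96.6)]
8.9333
```

Request:
apply_moves(
  plan=[-0.0002, 0.0071, 0, 0, 0, 0.052, -0.0007, 0.0142, 0, 0, 0, 0.105, -0.0017, 0.0213, 0, 0, 0, 0.157, -0.003, 0.0283, 0, 0, 0, 0.209, -0.0046, 0.0352, 0, 0, 0, 0.262, -0.0067, 0.042, 0, 0, 0, 0.314, -0.009, 0.0487, 0, 0, 0, 0.367, -0.0118, 0.0553, 0, 0, 0, 0.419, -0.0148, 0.0617, 0, 0, 0, 0.471, -0.0182, 0.068, 0, 0, 0, 0.524, -0.0205, 0.072, 0, 0, 0, 0.555, -0.0219, 0.0741, 0, 0, 0, 0.576],
)

```text
clock: 9.93
eef_pos: [0.4698, 0.1169, 0.0809]
tool_rot: [0.284, 0.959, 0.0, 0.001]
ft_force: [-1.0, -1.6, 0.7]
grip_width: -0.0
```

```bash
python3 - <<'E'
from h import *
o=sensors.get_obs();e=o['eef_pos'];print(o['clock'],e,o['ft_force'])
print(np.degrees(np.arctan2(e[1]-.0412,e[0]-.5843)),np.hypot(e[1]-.0412,e[0]-.5843))
c=snap('scene','scene6.png');cv2.imwrite('pics/s6z.png',cv2.cvtColor(cv2.resize(c['pixels'][80:280,150:350],None,fx=3,fy=3),cv2.COLOR_RGB2BGR))
E
```

```text
9.9333 [0.4698331  0.11691225 0.08090523] [-0.98060567 -1.58187804  0.68012894]
146.5180118262068 0.13724071816375388
```

View pics/s6z.png

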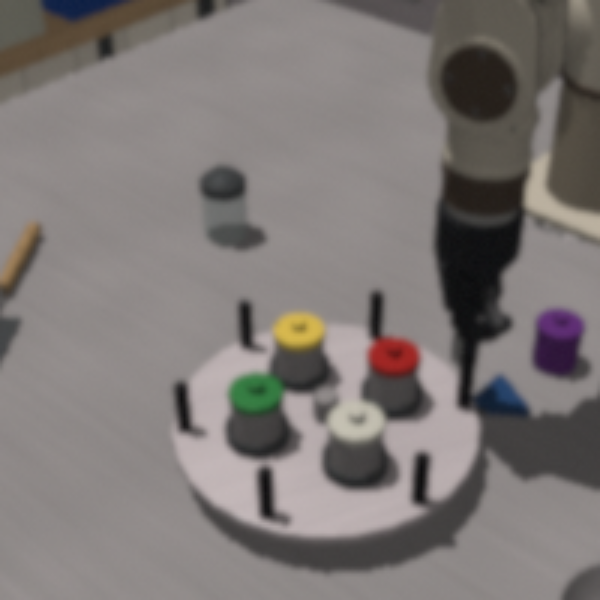

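Request:
apply_moves(
  plan=[0, -0.01, 0, 0, 0, 0, 0.003, -0.02, 0, 0, 0, 0, 0.006, -0.025, 0, 0, 0, 0, 0.006, -0.025, -0.03, 0, 0, 0, 0.006, -0.025, -0.06, 0, 0, 0, 0.006, -0.025, -0.09, 0, 0, 0, 0.006, -0.025, -0.12, 0, 0, 0, 0.006, -0.025, -0.15, 0, 0, 0, 0.006, -0.025, -0.16, 0, 0, 0],
)

```text
clock: 10.73
eef_pos: [0.4513, 0.0988, 0.245]
tool_rot: [0.284, 0.959, 0.002, 0.003]
ft_force: [0.5, -0.3, -0.4]
grip_width: 0.0001
```

```bash
python3 - <<'E'
from h import *
o=sensors.get_obs();e=o['eef_pos'];print(o['clock'],e,o['ft_force'],o['joint_pos'])
c=snap('top','top7.png')
c=snap('scene','scene7.png');cv2.imwrite('pics/s7z.png',cv2.cvtColor(cv2.resize(c['pixels'][80:280,150:350],None,fx=3,fy=3),cv2.COLOR_RGB2BGR))
E
```

```text
10.7333 [0.45127954 0.09880423 0.2449639 ] [ 0.46094335 -0.29841539 -0.35504308] [ 2.15483243e-01  1.53759683e-01 -6.81129611e-02  1.34188184e+00
  8.83956009e-05  7.91485756e-01]
```

View pics/s7z.png

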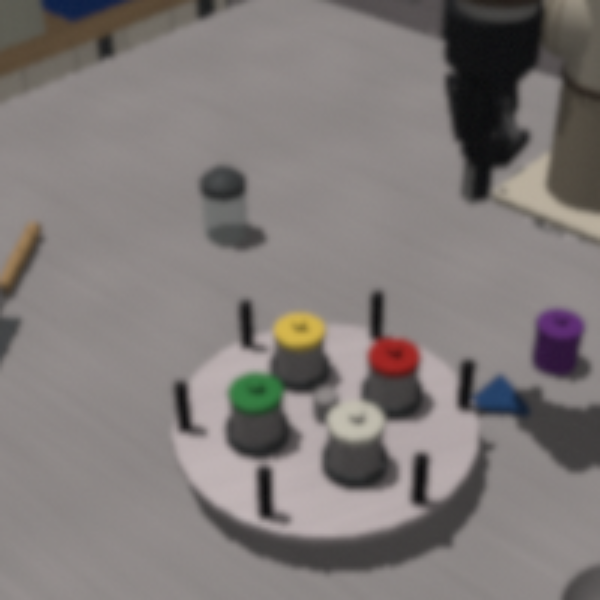

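View pics/top7.png

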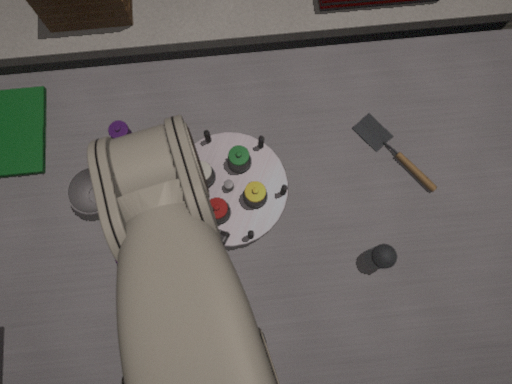

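Request:
apply_moves(
  plan=[-0.011, -0.035, 0, 0, 0, 0, -0.021, -0.07, 0, 0, 0, 0, -0.032, -0.104, 0, 0, 0, 0, -0.043, -0.139, 0, 0, 0, 0, -0.054, -0.174, 0, 0, 0, 0, -0.064, -0.209, 0, 0, 0, 0, -0.075, -0.244, 0, 0, 0, 0, -0.086, -0.278, 0, 0, 0, 0, -0.096, -0.313, 0, 0, 0, 0, -0.107, -0.348, 0, 0, 0, 0, -0.107, -0.348, 0, 0, 0, 0],
)

```text
clock: 11.75
eef_pos: [0.3475, -0.2556, 0.2384]
tool_rot: [0.288, 0.958, -0.001, -0.001]
ft_force: [0.7, 0.6, -0.8]
grip_width: -0.0003
```

```bash
python3 - <<'E'
from h import *
o=sensors.get_obs();print(o['clock'],o['eef_pos'])
c=snap('top','top8.png')
cv2.imwrite('pics/t8z.png',cv2.cvtColor(cv2.resize(c['pixels'][120:320,120:300],None,fx=3,fy=3,interpolation=2),cv2.COLOR_RGB2BGR))
E
```

```text
11.75 [ 0.34745984 -0.25557233  0.23844019]
```

View pics/t8z.png

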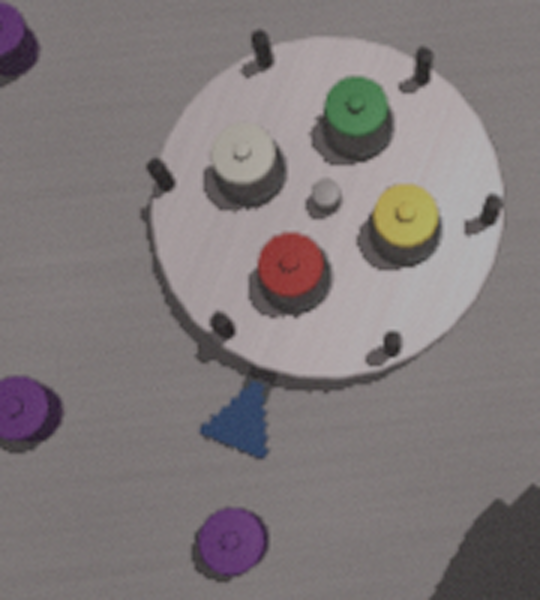

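View pics/top8.png

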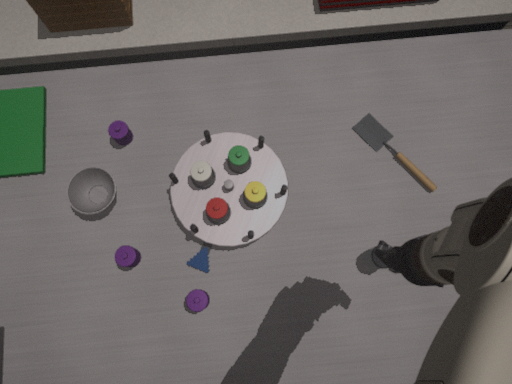

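```bash
python3 - <<'E'
from h import *
c=optics.camera('top')
C=np.array([.5843,.0412])
L=np.array([ray(c,120+u/3-.33,120+v/3-.33,.111)[:2] for u,v in [(289,263),(240,152),(355,103),(406,211)]])
print(L.mean(0))
for p in L:print([np.degrees(np.arctan2(*(p-q)[::-1])).round(1) for q in(C,L.mean(0))])
d=L[0]-C;a=np.radians(152.5);print('along',d@[np.cos(a),np.sin(a)],'side',d@[-np.sin(a),np.cos(a)])
E
```

```text
[0.5835677  0.04171782]
[np.float64(152.9), np.float64(153.0)]
[np.float64(64.5), np.float64(63.8)]
[np.float64(-27.0), np.float64(-27.1)]
[np.float64(-116.7), np.float64(-116.0)]
along 0.0689580809536748 side 0.0004839655875604615
```

```bash
python3 -c "
from workcell import bot
print(bot.job_done())"
```

```text
the job is handed in; nothing more can be done
None
```

I turned the carousel about 116° clockwise by pushing one rim pin with the closed fingers along an arc. The hand is now well clear, and I handed the job in after about 12 s on the robot's clock.

- **Red pot:** in the last top picture it stands at 153°, and the pointer is at 152.5°. That is about 0.5 mm sideways of the pointer line, against the 12 mm allowed.
- **Other pots and bystanders:** by eye, all four pots are seated and upright, and the shaker, bowl and spatula are where they were. The gripper partly hid the shaker in the last picture, but it had passed above it at 0.24 m, well over its 89 mm height.
- **Contact:** measured forces during the push stayed under about 2 N.
- **Disagreement:** mid-way, the angled camera put the centre of the pots about 10 mm off the top view. I think I picked points below the lid knobs, so I relied on the top view for the final check.

I did not measure the carousel's speed. The pots looked unmoved between the end of the push and the picture taken after backing off.

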